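# Stack the square tiles in the sagger

### The job

Load the firing box: stack the three plain square clay tiles on the raised batt inside it, largest at the bottom and smallest on top, each set down (not dropped) flat and centred on what is below it. After letting go of each tile, including the last, press firmly down on its top with your fingertips to feel that it lies flat before you go on to the next. Leave the round, oblong and holed tiles, the cup, the jar and the bowl where they are.

Things in the scene. Friction and masses are not known exactly. Their poses are not given: they have to be found in the camera images.
- sagger: shallow open firing box of white ceramic, fixed at the left or right of the table, 156 x 156 mm outside, 140 x 140 mm inside, walls 30 mm high, floor 6 mm. Fixed in the middle of its floor is a raised grey square batt, 76 x 76 mm, its top 12 mm above the table: the place of the stack. Origin: centre of its underside; z up, x and y parallel to its walls.
- tile_large: The largest: plain solid square tile of bare red-brown fired clay, 64 x 64 x 12 mm thick, lying flat on the table. Origin: centre of its underside; z up, x and y parallel to its sides.
- tile_medium: The middle one: plain solid square tile of bare red-brown fired clay, 50 x 50 x 12 mm thick, lying flat on the table. Origin: centre of its underside; z up, x and y parallel to its sides.
- tile_small: The smallest: plain solid square tile of bare red-brown fired clay, 36 x 36 x 12 mm thick, lying flat on the table. Origin: centre of its underside; z up, x and y parallel to its sides.
- disc: look-alike, to be left: round tile of the same clay, 54 mm across, 12 mm thick. Origin: centre of its underside; z up.
- oblong: look-alike, to be left: oblong tile of the same clay, 64 (x) x 32 (y) x 12 mm thick. Origin: centre of its underside; z up.
- holed_tile: look-alike, to be left: square tile of the same clay with a 22 mm round hole through its middle, 52 x 52 x 12 mm thick. Origin: centre of its underside; z up.
- cup: bystander: small blue glazed cup, loose, standing, 60 mm across, 55 mm high. Origin: centre of its underside; z up.
- jar: bystander: small amber glass jar with a cap, loose, standing, 54 mm across, 60 mm high. Origin: centre of its underside; z up.
- bowl: bystander: steel mixing bowl, loose, standing at the other side from the sagger, 164 mm across the rim, 60 mm high. Origin: centre of its underside; z up.
Things that resemble listed ones, but are neither listed nor needed, are in the scene too. Several things have the shape of the sagger; the one meant has the colours described above.

How it is judged:
By the outcome, as a careful person would: the job done as asked, in the order asked, and still so for the second after the job is handed in, with the robot touching nothing.
It also fails if it takes over 131 s, if anything falls off the work surface, if the arm or the gripper's body presses on something with over 40 N, if the wrist force passes 120 N, or if a joint passes its speed limit or range.

### The arm

A 6-joint arm with a two-finger parallel gripper is mounted at the origin on the work surface. World frame = base frame: x ahead of the robot, y to its left, z up, the work surface at z = 0. Lengths are in m, angles in rad, forces in N, time in s.
With the tool pointing down it reaches from about 0.4 to 0.825 m from the base axis. Payload 7 kg.
Tool frame: the origin (TCP) lies midway between the tips of the shut fingers; the grasp point (between the pads) lies 19 mm behind it; z points along the fingers, y is the line along which they close (so a half turn about z gives the same grasp; the last joint's range is limited). The gripper opens to 88 mm and grips with 3 to 60 N. Pads are 19 mm wide; open, the fingers measure 130 mm over their backs; the gripper's body (78 mm by 193 mm) begins 47 mm behind the grasp point.
Start: joints at [-0.85, 0.359, 0.012, 0, -1.224, -0.288], TCP at [0.283, -0.613, 0.227] pointing down, gripper open.
Joint ranges: [-3.07, 3.07], [-1.43, 2.12], [-1.02, 1.25], [-3.03, 1.67], [-3.05, -0], [-3.03, 3.03]. Speed limits (rad/s): [2.39, 2.39, 3.01, 3.14, 3.14, 3.14].

### API

Orientations are given as [roll, pitch, yaw] about the fixed x, y, z axes, in that order (R = Rz(yaw) Ry(pitch) Rx(roll)).
In Python, from station import arm gives the robot as it stands.
- The arm moves only by the tool servo_tool, never from a script. Its argument "deltas" is a list of rows, each a list of 7 numbers: the closure, from -1 (fully open) to 1 (shut), then the shift along the tool's x, y, z in mm, then the turn, a rotation vector about the tool's x, y, z in degrees. In form: [[gripper, x, y, z, ax, ay, az], ...]. A call has 1 to 20 rows; each row shifts and turns the commanded pose from where the row before left it, along the tool's axes as they then stand; what a row does not reach is not made up. A row lasts 1/12 s, in which the tool goes at most 41.7 mm and 7.16 degrees, less where a joint would pass 70% of its speed; a pose out of reach is approached as far as the arm can. A call is refused whole if a number of a shift passes 41.7 or a number of a turn 7.16, either way. A call with a gripper value outside its range is refused whole. The fingers move at their own pace and stop on an object; "squeeze" is the grip in N (left out, the last holds). Time passes only in rows, so rows that do not move let the fingers close. It gives the time, the measured TCP pose, the force, the opening and the grip force at its end, in the units of the state.
- arm.get_state(): the state, without advancing time (a new reading comes with each control period).
- arm.grab_frame(name): name is "side" or "top"; returns a dict with "color" (384x512x3 uint8, red, green, blue), "K" (3x3 intrinsics, pixels), "position" and "orientation" of the camera in the world. Camera axes: x right, y down, z forward; pixel columns grow to the right and rows downward; lengths in m; the calibration is good to about 2 mm. A picture is of the moment at which its call begins. There is no depth.
- arm.job_done(): hands the job in; it is judged then, once.
Trained networks look in a picture, given as the dict that the camera call returned (one of the last four; its "shot" number tells which), for a name from the list of things; names that differ only in an ending like _2 or _b are one class to them, and where a whole thing is asked for, a point or a joint stands for the part that bears it (a point fixed in the world has none). Each returns a list of dicts, best first, with "conf" (0 to 1); they miss things now and then, are a little off and sometimes report something else, mostly with a low value. They report only what shows in the picture. A call takes as long as a camera call. They do not tell look-alikes from the thing itself.
- arm.recognise(query, picture): "at" ([x, y, z] in m, in the coordinates of the camera as it stood for that picture, good to about 4 mm: the middle of the surface that is visible of it).
The state is a dict: "t": time; "q": joint angles; "qd": joint speeds; "joint_efforts": joint torques, N m; "eef_pos": TCP position; "ee_rot": TCP orientation; "force": force on the tool from outside, world axes, zero at the start; "moment": the same for the moment, N m; "width": finger opening in m; "gripper_force": force on a finger pad.
Only numpy, scipy, OpenCV 4.12 (cv2) and the standard library are available. Lean on these libraries where they do the work, as an engineer would, in place of code of your own. Each camera call takes 0.05 s, during which the arm holds its last target. There are 200 camera calls.

## Working session

There is one attempt and no reset: what is moved stays moved. The work goes in short steps, Python scripts to look and compute and a tool call to move; the robot and the scene stay as the last step left them, time stands still between calls to the robot, and variables do not carry over. Pictures are saved under pics/ and viewed, at most 14 in all, crops included, and the job is handed in when it is done.

Besides the shell and the picture viewer there is one more tool, called as name(argument=value, ...), one argument or row to a line, values as JSON. servo_tool: Moves the arm, as the interface text tells. Its arguments: {"type":"object","properties":{"deltas":{"type":"array","items":{"type":"array","items":{"type":"number"}}},"squeeze":{"type":"number"}},"required":["deltas"]}

```bash
mkdir -p pics
cat > h.py <<'E'
import numpy as np, cv2, json
from scipy.spatial.transform import Rotation as R
from station import arm
def grab(n,fn=None):
    f=arm.grab_frame(n)
    if fn: cv2.imwrite('pics/'+fn,f['color'][:,:,::-1])
    return f
def rot(f):
    o=np.array(f['orientation'],float)
    return o if o.shape==(3,3) else R.from_euler('xyz',o).as_matrix()
def pix2w(f,uv,z):
    uv=np.atleast_2d(np.array(uv,float)); d=np.c_[uv,np.ones(len(uv))]@np.linalg.inv(f['K']).T@rot(f).T
    p=np.array(f['position']); return p+d*((z-p[2])/d[:,2:])
def w2pix(f,X):
    c=(np.atleast_2d(X)-f['position'])@rot(f)@np.array(f['K']).T; return c[:,:2]/c[:,2:]
E
python3 - <<'E'
from h import *
np.set_printoptions(precision=3,suppress=True)
for n in('top','side'):
    f=grab(n,n+'0.png'); print(n,f['position'],f['orientation'],f['K'])
    for q in ['sagger','tile_large','tile_medium','tile_small','disc','oblong','holed_tile','cup','jar','bowl']:
        for r in arm.recognise(q,f)[:4]:
            w=rot(f)@r['at']+f['position']; print(q,round(r['conf'],2),w,w2pix(f,w)[0].round())
print(arm.get_state())
E
```

```text
top [0.248 0.097 1.351] [-2.983  0.022 -1.581] [[381.643   0.    257.711]
 [  0.    381.643 191.374]
 [  0.      0.      1.   ]]
sagger 0.89 [0.214 0.331 0.005] [199. 263.]
sagger 0.88 [0.506 0.35  0.003] [195. 181.]
sagger 0.69 [0.332 0.6   0.009] [124. 230.]
tile_large 0.59 [ 0.563 -0.131  0.009] [329. 163.]
tile_medium 0.68 [0.42  0.    0.009] [293. 203.]
tile_medium 0.4 [0.688 0.15  0.023] [250. 129.]
tile_small 0.64 [ 0.429 -0.128  0.011] [330. 200.]
disc 0.64 [0.428 0.143 0.011] [253. 201.]
oblong 0.45 [0.557 0.147 0.014] [251. 165.]
holed_tile 0.76 [ 0.69  -0.125  0.01 ] [326. 129.]
cup 0.52 [0.691 0.15  0.024] [250. 129.]
jar 0.51 [ 0.561 -0.004  0.06 ] [294. 161.]
jar 0.19 [0.418 0.004 0.004] [292. 204.]
bowl 0.76 [ 0.554 -0.369  0.025] [397. 163.]
side [0.194 0.857 0.798] [-2.356  0.001 -2.814] [[388.584   0.    260.914]
 [  0.    388.584 191.281]
 [  0.      0.      1.   ]]
sagger 0.91 [0.503 0.349 0.016] [209. 249.]
sagger 0.77 [0.344 0.572 0.012] [236. 356.]
sagger 0.66 [0.217 0.329 0.01 ] [324. 275.]
tile_medium 0.62 [0.424 0.005 0.01 ] [280. 170.]
tile_medium 0.5 [ 0.4
[... 218 characters left out ...]
long 0.76 [0.558 0.147 0.013] [221. 190.]
oblong 0.75 [0.501 0.348 0.016] [210. 249.]
holed_tile 0.48 [ 0.691 -0.117  0.008] [215. 131.]
cup 0.72 [0.686 0.148 0.037] [179. 175.]
jar 0.81 [0.563 0.009 0.043] [236. 153.]
bowl 0.74 [ 0.555 -0.391  0.035] [277.  90.]
{'t': 1.1, 'q': array([-0.85 ,  0.359,  0.012,  0.   , -1.224, -0.288]), 'qd': array([-0.001, -0.002, -0.   , -0.001, -0.001, -0.   ]), 'joint_efforts': array([  0.001, -58.241,  29.33 ,   7.003,   0.012,  -0.   ]), 'eef_pos': array([ 0.283, -0.613,  0.227]), 'ee_rot': array([ 3.142, -0.   , -2.709]), 'force': array([-0.278,  0.167, -0.026]), 'moment': array([0.012, 0.028, 0.013]), 'gripper_force': 0.0, 'width': 0.08764762379612542}
```

View pics/top0.png

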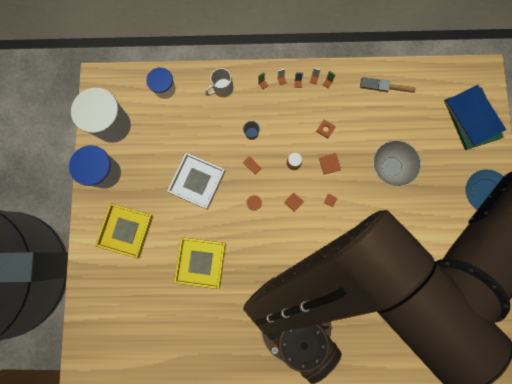

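View pics/side0.png

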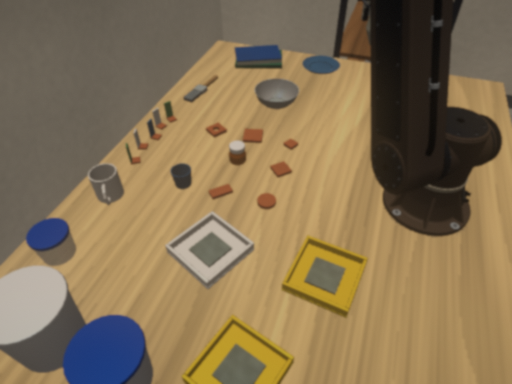

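Run:
```python
import cv2,numpy as np
t=cv2.imread('pics/top0.png'); s=cv2.imread('pics/side0.png')
a=cv2.resize(t[110:220,160:350],None,fx=4,fy=4,interpolation=cv2.INTER_CUBIC); cv2.imwrite('pics/crop0.png',a)
for u,v in [(329,163),(293,202),(330,200),(310,180),(197,181),(181,181),(340,190)]: print(u,v,t[v,u,::-1])
for u,v in [(253,135),(281,169),(291,144),(210,248),(260,150),(178,250)]: print('s',u,v,s[v,u,::-1])
```

```text
329 163 [156  89  54]
293 202 [150  87  52]
330 200 [156  89  53]
310 180 [179 150  97]
197 181 [115 117 102]
181 181 [204 209 208]
340 190 [189 158 103]
s 253 135 [148  85  52]
s 281 169 [144  84  51]
s 291 144 [149  86  53]
s 210 248 [111 110  95]
s 260 150 [184 151 100]
s 178 250 [193 181 166]
```

View pics/crop0.png

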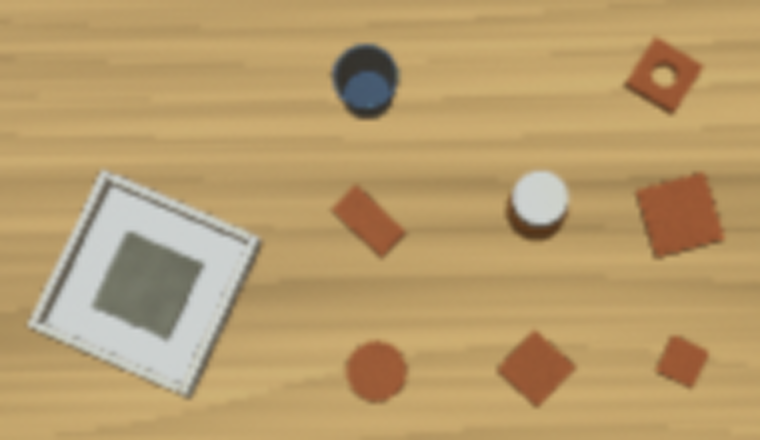

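Run:
```python
from h import *
S=grab('side'); np.set_printoptions(linewidth=200)
m=(mask(S,'tile')*9).round().astype(int); print(m[158:180,266:296])
c=S['color'].astype(int); print(c[162:178,280])
w=[266,158,296,180]
print((render(S,sq(.4244,-.0017,-.765,.05,(0,.012)),w)*9).round().astype(int))
```

```text
[[0 0 0 0 0 0 0 0 0 0 0 0 0 0 0 0 0 0 0 0 0 0 0 0 0 0 0 0 0 0]
 [0 0 0 0 0 0 0 0 0 0 0 0 0 0 0 0 0 0 0 0 0 0 0 0 0 0 0 0 0 0]
 [0 0 0 0 0 0 0 0 0 0 0 0 0 0 1 1 1 2 1 1 0 0 0 0 0 0 0 0 0 0]
 [0 0 0 0 0 0 0 0 0 0 0 0 1 1 2 3 3 4 3 2 0 0 0 0 0 0 0 0 0 0]
 [0 0 0 0 0 0 0 0 0 1 1 2 3 4 5 6 7 7 6 3 2 1 0 0 0 0 0 0 0 0]
 [0 0 0 0 0 0 1 1 2 3 4 5 6 7 8 8 9 9 8 6 3 1 1 0 0 0 0 0 0 0]
 [0 0 0 0 1 2 3 4 5 6 7 8 8 9 9 9 9 9 9 8 5 3 1 1 0 0 0 0 0 0]
 [0 0 0 1 2 4 6 7 8 8 9 9 9 9 9 9 9 9 9 8 7 5 3 1 1 0 0 0 0 0]
 [0 0 1 1 3 7 8 9 9 9 9 9 9 9 9 9 9 9 9 9 9 8 5 2 1 0 0 0 0 0]
 [0 0 0 1 3 6 8 9 9 9 9 9 9 9 9 9 9 9 9 9 9 8 7 4 2 0 0 0 0 0]
 [0 0 0 1 2 4 7 8 9 9 9 9 9 9 9 9 9 9 9 9 9 9 8 6 3 1 0 0 0 0]
 [0 0 0 0 1 3 5 7 8 9 9 9 9 9 9 9 9 9 9 9 9 9 9 8 5 3 1 0 0 0]
 [0 0 0 0 1 2 3 5 8 9 9 9 9 9 9 9 9 9 9 9 9 8 8 8 6 3 1 1 0 0]
 [0 0 0 0 0 1 1 3 6 8 9 9 9 9 9 9 9 9 9 8 8 7 7 6 5 3 1 0 0 0]
 [0 0 0 0 0 0 1 2 4 7 8 9 9 9 9 9 9 9 8 7 6 5 4 3 3 2 1 0 0 0]
 [0 0 0 0 0 0 0 1 2 4 7 8 8 9 8 8 7 6 5 4 4 3 2 2 1 1 0 0 0 0]
 [0 0 0 0 0 0 0 1 1 3 5 7 8 8 7 6 5 4 3 2 2 1 1 1 0 0 0 0 0 0]
 [0 0 0 0 0 0 0 0 1 1 3 4 5 5
[... 1214 characters left out ...]
0 0 0]
 [0 0 0 2 8 9 9 9 9 9 9 9 9 9 9 9 9 9 9 9 9 9 9 9 7 2 0 0 0 0]
 [0 0 0 1 4 8 9 9 9 9 9 9 9 9 9 9 9 9 9 9 9 9 9 9 9 6 1 0 0 0]
 [0 0 0 0 1 5 8 9 9 9 9 9 9 9 9 9 9 9 9 9 9 9 9 9 9 7 1 0 0 0]
 [0 0 0 0 0 1 6 9 9 9 9 9 9 9 9 9 9 9 9 9 9 9 9 9 9 7 1 0 0 0]
 [0 0 0 0 0 0 2 7 9 9 9 9 9 9 9 9 9 9 9 9 9 9 9 8 8 5 1 0 0 0]
 [0 0 0 0 0 0 0 3 8 9 9 9 9 9 9 9 9 9 9 9 9 8 6 4 2 1 0 0 0 0]
 [0 0 0 0 0 0 0 1 4 8 9 9 9 9 9 9 9 9 8 7 4 2 1 0 0 0 0 0 0 0]
 [0 0 0 0 0 0 0 0 1 5 8 9 9 9 9 8 7 5 3 1 0 0 0 0 0 0 0 0 0 0]
 [0 0 0 0 0 0 0 0 0 1 6 8 8 8 6 3 1 1 0 0 0 0 0 0 0 0 0 0 0 0]
 [0 0 0 0 0 0 0 0 0 0 2 5 4 1 1 0 0 0 0 0 0 0 0 0 0 0 0 0 0 0]
 [0 0 0 0 0 0 0 0 0 0 0 1 1 0 0 0 0 0 0 0 0 0 0 0 0 0 0 0 0 0]]
```

```bash
sed -i "s|return np.clip((c\[...,0\]-c\[...,1\]\*1.15-10)/38,0,1)|return np.clip((c[...,0]/(c[...,1]+1)-1.24)/.44,0,1)|; s|(3,3),0.5)|(5,5),0.9)|" h.py; python3 f1.py
```

```text
L 1 [ 0.562  -0.1342 14.4187 12.0743]
L 1 [ 0.5625 -0.1389 16.7683 17.1011]
L 2 [ 0.5618 -0.1353 15.4299 34.0711]
M 1 [ 4.24400e-01 -1.50000e-03 -4.36502e+01  8.83140e+00]
M 1 [ 4.24400e-01 -5.60000e-03  4.09117e+01  2.34962e+01]
M 2 [ 4.24300e-01 -3.00000e-03  4.47288e+01  3.68749e+01]
S 1 [  0.429   -0.1309 -27.3489   6.5201]
S 1 [ 0.4288 -0.1349  6.9126 14.5989]
S 2 [  0.4293  -0.1319 -25.7107  24.3147]
batt 1 [  0.5034   0.3438 -24.2546  39.9723]
batt 1 [  0.5021   0.3456 -24.6165 155.8658]
batt 2 [  0.5027   0.3449 -24.3285 199.0182]
```

```bash
cat > go.py <<'E'
import sys
from h import *
# go.py x y z yaw : remaining tool-frame shift (mm) and turn (deg)
s=arm.get_state(); Rm=R.from_euler('xyz',s['ee_rot']).as_matrix()
x,y,z,yaw=map(float,sys.argv[1:5]); d=Rm.T@(np.array([x,y,z])-s['eef_pos'])*1000
Rt=R.from_euler('xyz',[np.pi,0,np.radians(yaw)]).as_matrix(); dt=Rt.T@(np.array([x,y,z])-s['eef_pos'])*1000
print('shift now',d.round(1),'turn',np.degrees(R.from_matrix(Rm.T@Rt).as_rotvec()).round(2),'shift after turn',dt.round(1),'t',round(s['t'],2),'w',round(s['width']*1000,1))
E
python3 go.py .562 -.134 .15 -165.5
```

```text
shift now [-454.   317.6   76.5] turn [ 0.  -0.  10.3] shift after turn [-389.9  393.7   76.5] t 1.35 w 87.9
```

servo_tool(
  deltas=[
    [-1,-10,7,0,0,0,0],
    [-1,-22,16,4,0,0,0],
    [-1,-26,18,5,0,0,0],
    [-1,-26,18,5,0,0,0],
    [-1,-26,18,5,0,0,0],
    [-1,-26,18,5,0,0,0],
    [-1,-26,18,5,0,0,0],
    [-1,-26,18,5,0,0,0],
    [-1,-26,18,5,0,0,0],
    [-1,-26,18,5,0,0,0],
    [-1,-26,18,5,0,0,0],
    [-1,-26,18,5,0,0,0],
    [-1,-26,18,5,0,0,0],
    [-1,-26,18,5,0,0,0],
    [-1,-26,18,4,0,0,0],
    [-1,-26,18,4,0,0,0],
    [-1,-26,18,3,0,0,0],
    [-1,-22,16,2,0,0,0],
    [-1,-10,7,0,0,0,5],
    [-1,0,0,0,0,0,5.3],
  ],
  squeeze=20,
)

```text
t: 3.02
eef_pos: [0.564, -0.1326, 0.1494]
ee_rot: [-3.142, 0.0, -2.889]
force: [-0.7, 0.1, -0.3]
width: 0.0877
gripper_force: 0.0
```

```bash
python3 go.py .562 -.1345 .002 -165.5; python3 f1.py
```

```text
shift now [  2.4  -1.3 147.4] turn [-0.    0.02 -0.04] shift after turn [  2.4  -1.3 147.4] t 3.02 w 87.7
L 1 [ 0.5585 -0.1352 15.344  91.9611]
L 1 [ 0.5624 -0.1393 16.0971 15.4007]
L 2 [  0.5606  -0.1364  14.1868 113.0255]
M 1 [ 4.308000e-01  9.400000e-03 -3.039360e+01  1.799459e+02]
M 1 [ 4.24700e-01 -5.60000e-03  4.30888e+01  2.17239e+01]
M 2 [ 4.249000e-01 -5.700000e-03  4.458690e+01  2.038561e+02]
S 1 [ 0.4266 -0.1514 -1.5284 35.4272]
S 1 [ 0.4294 -0.1353 -9.1193 13.531 ]
S 2 [ 0.4292 -0.1357 44.1548 61.9899]
batt 1 [  0.5034   0.3438 -24.2708  43.0184]
batt 1 [  0.5021   0.3458 -24.2694 260.3808]
batt 2 [  0.5028   0.3449 -24.4239 306.3959]
```

servo_tool(
  deltas=[
    [-1,2.4,-1.3,10,0,0,0],
    [-1,0,0,22,0,0,0],
    [-1,0,0,25,0,0,0],
    [-1,0,0,25,0,0,0],
    [-1,0,0,25,0,0,0],
    [-1,0,0,20,0,0,0],
    [-1,0,0,12,0,0,0],
    [-1,0,0,6,0,0,0],
    [-1,0,0,1.5,0,0,0],
    [-1,0,0,0,0,0,0],
    [0.3,0,0,0,0,0,0],
    [0.3,0,0,0,0,0,0],
    [0.3,0,0,0,0,0,0],
    [0.3,0,0,0,0,0,0],
    [0.3,0,0,0,0,0,0],
    [0.3,0,0,0,0,0,0],
  ],
  squeeze=10,
)

```text
t: 4.45
eef_pos: [0.5611, -0.1372, 0.0037]
ee_rot: [-3.141, 0.001, -2.888]
force: [-0.8, 1.5, 5.0]
width: 0.064
gripper_force: 10.0
```

servo_tool(
  deltas=[
    [-1,0,0,0,0,0,0],
    [-1,0,0,0,0,0,0],
    [-1,0,0,0,0,0,0],
    [-1,0,0,0,0,0,0],
    [-1,0,0,0,0,0,0],
  ],
)

```text
t: 4.87
eef_pos: [0.5606, -0.1374, 0.0029]
ee_rot: [3.142, -0.0, -2.889]
force: [0.6, -0.3, 0.3]
width: 0.0859
gripper_force: 0.0
```

```bash
python3 go.py .562 -.1345 .002 -165.5
```

```text
shift now [-2.1  2.4  0.9] turn [ 0.   -0.02 -0.  ] shift after turn [-2.1  2.4  0.9] t 4.87 w 85.9
```

servo_tool(
  deltas=[
    [-1,0,0,-12,0,0,0],
    [-1,0,0,-16,0,0,-4],
    [-1,0,0,0,0,0,-7],
    [-1,0,0,0,0,0,-7],
    [-1,0,0,0,0,0,-7],
    [-1,0,0,0,0,0,-7],
    [-1,0,0,0,0,0,-7],
    [-1,0,0,0,0,0,-7],
    [-1,0,0,0,0,0,-7],
    [-1,0,0,0,0,0,-7],
    [-1,0,0,0,0,0,-7],
    [-1,0,0,0,0,0,-7],
    [-1,0,0,0,0,0,-7],
    [-1,0,0,0,0,0,-5],
    [-1,0,0,0,0,0,-4],
    [-1,0,0,0,0,0,0],
    [-1,0,0,0,0,0,0],
  ],
)

```text
t: 6.28
eef_pos: [0.5606, -0.1373, 0.031]
ee_rot: [3.141, 0.0, -1.32]
force: [-0.2, 0.5, -0.2]
width: 0.0874
gripper_force: 0.0
```

```bash
python3 go.py .5606 -.1374 .002 -75.5; python3 f1.py|grep L
```

```text
shift now [ 0.1  0.  29. ] turn [ 0.01  0.   -0.13] shift after turn [ 0.1  0.  29. ] t 6.28 w 87.4
L 1 [  0.5616  -0.1344  16.0471 132.8539]
L 1 [ 0.5628 -0.1407 16.1143 14.9317]
L 2 [ 5.617000e-01 -1.363000e-01  1.551150e+01  1.540352e+02]
```

servo_tool(
  deltas=[
    [-1,0,0,12,0,0,0],
    [-1,0,0,12,0,0,0],
    [-1,0,0,5,0,0,0],
    [-1,0,0,0,0,0,0],
    [0.5,0,0,0,0,0,0],
    [0.5,0,0,0,0,0,0],
    [0.5,0,0,0,0,0,0],
    [0.5,0,0,0,0,0,0],
    [0.5,0,0,0,0,0,0],
    [0.5,0,0,0,0,0,0],
    [0.5,0,0,-10,0,0,0],
    [0.5,0,0,-20,0,0,0],
    [0.5,0,0,-25,0,0,0],
    [0.5,0,0,-25,0,0,0],
    [0.5,0,0,-20,0,0,0],
    [0.5,0,0,-10,0,0,0],
    [0.5,0,0,0,0,0,0],
    [0.5,0,0,0,0,0,0],
  ],
  squeeze=25,
)

```text
t: 7.88
eef_pos: [0.5605, -0.1372, 0.1122]
ee_rot: [-3.141, 0.0, -1.318]
force: [-0.6, -0.5, -1.4]
width: 0.0637
gripper_force: 25.0
```

```bash
python3 go.py .503 .345 .10 -114.2
python3 - <<'E'
from h import *
print(arm.get_state()['eef_pos'],arm.get_state()['q'],arm.get_state()['force'])
S=grab('side')
print(arm.recognise('tile_large',S)[:1])
E
```

```text
shift now [-481.3  -64.9   12.3] turn [-3.000e-02  3.000e-02  3.868e+01] shift after turn [-416.3  250.1   12.2] t 7.88 w 63.7
[ 0.56049567 -0.13720986  0.11215082] [ 9.84709979e-02  2.99035312e-01 -3.58760768e-01 -5.06324655e-04
 -9.12328296e-01  1.54543395e-01] [-0.59816452 -0.51964818 -1.36350725]
[{'at': [-0.0313, -0.265, 1.2212], 'conf': 0.58}]
```

servo_tool(
  deltas=[
    [0.5,-10,-1,0,0,0,0],
    [0.5,-22,-3,0,0,0,2],
    [0.5,-27,-4.6,0,0,0,0],
    [0.5,-27,-4.6,0,0,0,0],
    [0.5,-27,-4.6,0,0,0,0],
    [0.5,-27,-4.6,0,0,0,0],
    [0.5,-27,-4.6,0,0,0,0],
    [0.5,-27,-4.6,0,0,0,0],
    [0.5,-27,-4.6,0,0,0,0],
    [0.5,-27,-4.6,0,0,0,0],
    [0.5,-27,-4.6,0,0,0,0],
    [0.5,-27,-4.6,0,0,0,0],
    [0.5,-27,-4.6,0,0,0,0],
    [0.5,-27,-4.6,0,0,0,0],
    [0.5,-27,-4.6,0,0,0,0],
    [0.5,-27,-4,0,0,0,0],
    [0.5,-22,-3,0,0,0,0],
    [0.5,-10,0,0,0,0,0],
  ],
)

```text
t: 9.48
eef_pos: [0.5322, 0.312, 0.1105]
ee_rot: [3.14, -0.001, -1.351]
force: [-0.3, 0.6, -0.4]
width: 0.0638
gripper_force: 25.0
```

servo_tool(
  deltas=[
    [0.5,0,0,0,0,0,5],
    [0.5,0,0,0,0,0,7],
    [0.5,0,0,0,0,0,7],
    [0.5,0,0,0,0,0,7],
    [0.5,0,0,0,0,0,7],
    [0.5,0,0,0,0,0,3.7],
    [0.5,0,0,0,0,0,0],
    [0.5,0,0,0,0,0,0],
  ],
)

```text
t: 10.15
eef_pos: [0.5325, 0.309, 0.1112]
ee_rot: [3.141, -0.001, -1.991]
force: [-0.3, 0.3, -1.0]
width: 0.0639
gripper_force: 25.0
```

```bash
python3 go.py .5023 .3447 .0165 -114.3
```

```text
shift now [-20.4  42.1  94.7] turn [ 0.03 -0.08  0.23] shift after turn [-20.1  42.2  94.7] t 10.15 w 63.9
```

servo_tool(
  deltas=[
    [0.5,-10,21,0,0,0,0.2],
    [0.5,-10.2,21.1,0,0,0,0],
    [0.5,0,0,10,0,0,0],
    [0.5,0,0,18,0,0,0],
    [0.5,0,0,20,0,0,0],
    [0.5,0,0,18,0,0,0],
    [0.5,0,0,12,0,0,0],
    [0.5,0,0,8,0,0,0],
    [0.5,0,0,4,0,0,0],
    [0.5,0,0,0,0,0,0],
    [0.5,0,0,0,0,0,0],
    [0.5,0,0,0,0,0,0],
  ],
)

```text
t: 11.15
eef_pos: [0.5034, 0.3456, 0.0229]
ee_rot: [-3.141, 0.001, -1.996]
force: [-0.5, 0.1, -1.1]
width: 0.0635
gripper_force: 25.0
```

```bash
python3 go.py .5023 .3447 .014 -114.3
python3 - <<'E'
from h import *
for n in('side','top'):
    f=grab(n); u,v=w2pix(f,[[.502,.345,.02]])[0].astype(int); c=f['color'][v-40:v+40,u-40:u+40,::-1]
    cv2.imwrite(f'pics/c1{n}.png',c)
a=np.hstack([cv2.resize(cv2.imread(f'pics/c1{n}.png'),None,fx=5,fy=5,interpolation=2) for n in('side','top')]); cv2.imwrite('pics/c1.png',a)
E
```

```text
shift now [1.3 0.7 8.9] turn [-0.03  0.08 -0.07] shift after turn [1.3 0.7 8.9] t 11.15 w 63.5
```

View pics/c1.png

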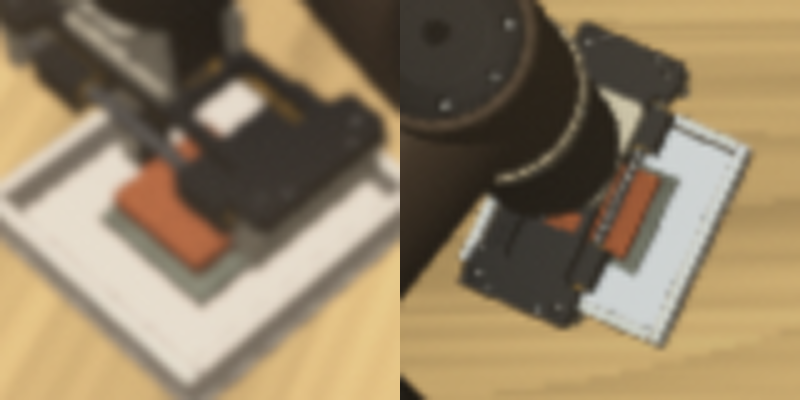

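The tile, held at about (170,210) in the side crop and (630,210) in the top crop, sits over the batt with a grey rim showing. I'll lower it.

servo_tool(
  deltas=[
    [0.5,1.3,0.7,3,0,0,0],
    [0.5,0,0,2,0,0,0],
    [0.5,0,0,1.5,0,0,0],
    [0.5,0,0,1,0,0,0],
    [0.5,0,0,0,0,0,0],
    [0.5,0,0,0,0,0,0],
  ],
)

```text
t: 11.75
eef_pos: [0.5018, 0.3442, 0.0146]
ee_rot: [-3.142, -0.0, -1.997]
force: [-0.7, -1.2, 0.3]
width: 0.0637
gripper_force: 25.0
```

```bash
python3 go.py .5023 .3447 .014 -114.3
```

```text
shift now [-0.6 -0.2  0.6] turn [-0.  -0.  -0.1] shift after turn [-0.6 -0.2  0.6] t 11.75 w 63.7
```

servo_tool(
  deltas=[
    [0.5,-0.4,0,0.5,0,0,0],
    [0.5,0,0,0.4,0,0,0],
    [0.5,0,0,0,0,0,0],
    [0.5,0,0,0,0,0,0],
  ],
)

```text
t: 12.08
eef_pos: [0.5018, 0.3443, 0.0145]
ee_rot: [-3.142, -0.001, -1.997]
force: [-4.5, -2.9, 9.1]
width: 0.0636
gripper_force: 25.0
```

servo_tool(
  deltas=[
    [0.5,0,0,-0.5,0,0,0],
    [0.2,0,0,0,0,0,0],
    [-1,0,0,0,0,0,0],
    [-1,0,0,0,0,0,0],
    [-1,0,0,0,0,0,0],
    [-1,0,0,0,0,0,0],
    [-1,0,0,0,0,0,0],
    [-1,0,0,-8,0,0,0],
    [-1,0,0,-20,0,0,0],
    [-1,0,0,-10,0,0,0],
    [1,0,0,0,0,0,0],
    [1,0,0,0,0,0,0],
    [1,0,0,0,0,0,0],
    [1,0,0,0,0,0,0],
    [1,0,0,0,0,0,0],
    [1,0,0,0,0,0,0],
    [1,0,0,0,0,0,0],
    [1,0,0,0,0,0,0],
  ],
)

```text
t: 13.58
eef_pos: [0.5019, 0.3445, 0.0519]
ee_rot: [3.141, -0.0, -1.997]
force: [-0.1, 0.3, 0.8]
width: 0.04
gripper_force: 0.0
```

```bash
python3 go.py .5023 .3447 .024 -114.3; sed -i "s/^def sq/def sqx():0\ndef sq/" h.py
python3 - <<'E'
from h import *
S=grab('side');print(np.round(fit([S],'tile',(.502,.345),.064,(.012,.024)),4))
E
```

```text
shift now [-0.4 -0.3 27.9] turn [ 0.01 -0.03 -0.11] shift after turn [-0.3 -0.2 27.9] t 13.58 w 40.0
[  0.5155   0.3645 -30.5209 233.21  ]
```

servo_tool(
  deltas=[
    [1,0,0,10,0,0,0],
    [1,0,0,9,0,0,0],
    [1,0,0,5,0,0,0],
    [1,0,0,0,0,0,0],
    [1,0,0,0,0,0,0],
    [1,0,0,0,0,0,0],
    [1,0,0,0,0,0,0],
    [1,0,0,0,0,0,0],
    [1,0,0,2,0,0,0],
    [1,0,0,1,0,0,0],
    [1,0,0,1,0,0,0],
    [1,0,0,0.5,0,0,0],
    [1,0,0,0,0,0,0],
  ],
)

```text
t: 14.72
eef_pos: [0.502, 0.3446, 0.0243]
ee_rot: [-3.141, 0.0, -1.996]
force: [-2.2, -1.1, 6.9]
width: 0.0004
gripper_force: 3.3
```

servo_tool(
  deltas=[
    [1,0,0,0.7,0,0,0],
    [1,0,0,0.7,0,0,0],
    [1,0,0,0,0,0,0],
    [1,0,0,0,0,0,0],
    [1,0,0,0,0,0,0],
  ],
)

```text
t: 15.13
eef_pos: [0.502, 0.3446, 0.0242]
ee_rot: [-3.141, 0.001, -1.996]
force: [-6.3, -2.3, 17.7]
width: 0.0005
gripper_force: 8.9
```

servo_tool(
  deltas=[
    [-1,0,0,-10,0,0,0],
    [-1,0,0,-25,0,0,0],
    [-1,0,0,-30,0,0,0],
    [-1,0,0,-20,0,0,7],
    [-1,0,0,0,0,0,7],
    [-1,0,0,0,0,0,6.2],
    [-1,0,0,0,0,0,0],
  ],
)

```text
t: 15.72
eef_pos: [0.5021, 0.3448, 0.1081]
ee_rot: [3.141, 0.001, -2.354]
force: [-0.6, -0.1, 0.3]
width: 0.0414
gripper_force: 0.0
```

```bash
python3 go.py .423 -.0035 .105 -134.5
```

```text
shift now [ 302.6 -189.8    2.7] turn [ 0.02  0.07 -0.39] shift after turn [ 303.9 -187.7    3.1] t 15.72 w 41.4
```

servo_tool(
  deltas=[
    [-1,10,-6,0,0,0,0],
    [-1,22,-14,0,0,0,0],
    [-1,27,-17,0,0,0,0],
    [-1,27,-17,0,0,0,0],
    [-1,27,-17,0,0,0,0],
    [-1,27,-17,0,0,0,0],
    [-1,27,-17,0,0,0,0],
    [-1,27,-17,0,0,0,0],
    [-1,27,-17,0,0,0,0],
    [-1,27,-17,0,0,0,0],
    [-1,26,-16,0,0,0,0],
    [-1,20,-13,0,0,0,0],
    [-1,8,-5,0,0,0,0],
    [-1,0,0,0,0,0,0],
    [-1,0,0,0,0,0,0],
  ],
)

```text
t: 16.97
eef_pos: [0.4252, -0.0042, 0.1073]
ee_rot: [-3.141, 0.0, -2.349]
force: [0.4, -0.4, 0.4]
width: 0.0872
gripper_force: 0.0
```

```bash
python3 go.py .423 -.0035 .002 -134.5
cat > f2.py <<'E'
from h import *
fs={n:grab(n) for n in('side','top')}; ims=[]
for n,f in fs.items():
    u,v=w2pix(f,[[.502,.345,.02]])[0].astype(int); ims.append(cv2.resize(f['color'][v-40:v+40,u-40:u+40,::-1],None,fx=5,fy=5,interpolation=2))
    print(n,'L',np.round(fit([f],'tile',(.502,.345),.064,(.012,.024)),4),'S',np.round(fit([f],'tile',(.428,-.133),.036,(.0,.012)),4))
cv2.imwrite('pics/c2.png',np.hstack(ims))
E
python3 f2.py
```

```text
shift now [  1.    2.1 105.3] turn [-0.01  0.02 -0.07] shift after turn [  1.    2.  105.3] t 16.97 w 87.2
side L [  0.5031   0.343  -25.7762  68.5046] S [  0.5126  -0.1562 -25.3716   0.5748]
top L [  0.5025   0.3459 -25.0426  18.1626] S [  0.429   -0.1309 -27.5355   6.1292]
```

View pics/c2.png

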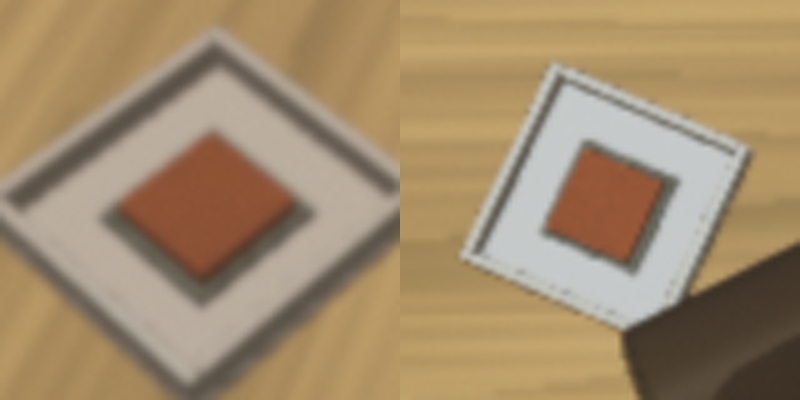

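```bash
cat > f3.py <<'E'
from h import *
for n in('side','top'):
    f=dict(grab(n)); old=dict(f); old['color']=cv2.imread(f'pics/{n}0.png')[:,:,::-1]
    w=250 if n=='top' else 0
    b=fit([old],'b',(.503,.345),.076,(.006,.012),pad=2)
    # tile: explicit grey level on R/G, both
    t=fit([f],'tile',(.502,.345),.064,(.012,.024),pad=2)
    # joint: hull of batt as silhouette now (batt+tile vs white): saturation/brightness
    c=fit([f],'b',(.503,.345),.076,(.006,.012),pad=2)
    print(n,'batt',np.round(b,4),'tile',np.round(t,4),'battnow',np.round(c,4))
E
python3 f3.py
```

```text
side batt [  0.5033   0.3435 -24.4178  70.4168] tile [  0.5015   0.3427 -25.0488  66.4604] battnow [  0.5036   0.3432 -24.1673 107.3449]
top batt [  0.5039   0.3445 -23.8021  16.6583] tile [  0.5028   0.3463 -24.2836  18.9398] battnow [  0.5039   0.3446 -23.9949  16.521 ]
```

servo_tool(
  deltas=[
    [-1,1,2,10,0,0,0],
    [-1,0,0,22,0,0,0],
    [-1,0,0,25,0,0,0],
    [-1,0,0,22,0,0,0],
    [-1,0,0,15,0,0,0],
    [-1,0,0,8,0,0,0],
    [-1,0,0,3,0,0,0],
    [0.7,0,0,0,0,0,0],
    [0.7,0,0,0,0,0,0],
    [0.7,0,0,0,0,0,0],
    [0.7,0,0,0,0,0,0],
    [0.7,0,0,0,0,0,0],
    [0.7,0,0,0,0,0,0],
    [0.7,0,0,0,0,0,0],
    [0.7,0,0,0,0,0,0],
    [0.7,0,0,0,0,0,0],
  ],
  squeeze=10,
)

```text
t: 18.5
eef_pos: [0.4233, -0.0031, 0.0026]
ee_rot: [-3.141, 0.0, -2.349]
force: [-1.1, 0.0, 6.5]
width: 0.05
gripper_force: 10.0
```

servo_tool(
  deltas=[
    [-1,0,0,0,0,0,0],
    [-1,0,0,0,0,0,0],
    [-1,0,0,0,0,0,0],
    [-1,0,0,-12,0,0,0],
    [-1,0,0,-16,0,0,-4],
    [-1,0,0,0,0,0,-7],
    [-1,0,0,0,0,0,-7],
    [-1,0,0,0,0,0,-7],
    [-1,0,0,0,0,0,-7],
    [-1,0,0,0,0,0,-7],
    [-1,0,0,0,0,0,-7],
    [-1,0,0,0,0,0,-7],
    [-1,0,0,0,0,0,-7],
    [-1,0,0,0,0,0,-7],
    [-1,0,0,0,0,0,-7],
    [-1,0,0,0,0,0,-7],
    [-1,0,0,0,0,0,-5],
    [-1,0,0,0,0,0,-4],
    [-1,0,0,0,0,0,0],
    [-1,0,0,0,0,0,0],
  ],
)

```text
t: 20.17
eef_pos: [0.423, -0.0032, 0.0302]
ee_rot: [3.141, 0.0, -0.781]
force: [-0.0, -1.0, 0.4]
width: 0.088
gripper_force: 0.0
```

```bash
python3 go.py .4233 -.0031 .002 -44.6
```

```text
shift now [ 0.2 -0.3 28.2] turn [ 0.01  0.01 -0.14] shift after turn [ 0.2 -0.3 28.2] t 20.17 w 88.0
```

servo_tool(
  deltas=[
    [-1,0,0,12,0,0,0],
    [-1,0,0,11,0,0,0],
    [-1,0,0,5,0,0,0],
    [0.7,0,0,0,0,0,0],
    [0.7,0,0,0,0,0,0],
    [0.7,0,0,0,0,0,0],
    [0.7,0,0,0,0,0,0],
    [0.7,0,0,0,0,0,0],
    [0.7,0,0,0,0,0,0],
    [0.7,0,0,0,0,0,0],
    [0.7,0,0,0,0,0,0],
    [0.7,0,0,0,0,0,0],
    [0.7,0,0,-10,0,0,0],
    [0.7,0,0,-20,0,0,0],
    [0.7,0,0,-25,0,0,0],
    [0.7,0,0,-25,0,0,0],
    [0.7,0,0,-20,0,0,0],
    [0.7,0,0,-10,0,0,0],
    [0.7,0,0,0,0,0,0],
    [0.7,0,0,0,0,0,0],
  ],
  squeeze=25,
)

```text
t: 21.83
eef_pos: [0.423, -0.003, 0.1123]
ee_rot: [-3.14, -0.0, -0.779]
force: [-0.0, 0.0, -1.2]
width: 0.0496
gripper_force: 25.0
```

```bash
python3 go.py .502 .3445 .111 -24.3
```

```text
shift now [-187.9 -302.8    1.7] turn [-7.000e-02 -2.000e-02 -2.032e+01] shift after turn [ -71.1 -349.2    1.3] t 21.83 w 49.6
```

servo_tool(
  deltas=[
    [0.7,-6,-10,0,0,0,0],
    [0.7,-14,-22,0,0,0,0],
    [0.7,-17,-27.5,0,0,0,0],
    [0.7,-17,-27.5,0,0,0,0],
    [0.7,-17,-27.5,0,0,0,0],
    [0.7,-17,-27.5,0,0,0,0],
    [0.7,-17,-27.5,0,0,0,0],
    [0.7,-17,-27.5,0,0,0,0],
    [0.7,-17,-27.5,0,0,0,0],
    [0.7,-17,-27,0,0,0,0],
    [0.7,-17,-27,0,0,0,0],
    [0.7,-12,-17,0,0,0,0],
    [0.7,-3,-7,0,0,0,-5],
    [0.7,0,0,0,0,0,-7],
    [0.7,0,0,0,0,0,-6],
    [0.7,0,0,0,0,0,-2.3],
    [0.7,0,0,0,0,0,0],
    [0.7,0,0,0,0,0,0],
  ],
)

```text
t: 23.33
eef_pos: [0.501, 0.3443, 0.1106]
ee_rot: [3.139, 0.001, -0.426]
force: [0.1, -0.7, -1.2]
width: 0.05
gripper_force: 25.0
```

```bash
python3 go.py .502 .3445 .026 -24.3
```

```text
shift now [ 0.9 -0.8 84.6] turn [ 0.13  0.04 -0.1 ] shift after turn [ 0.8 -0.6 84.6] t 23.33 w 50.0
```

servo_tool(
  deltas=[
    [0.7,0.9,-0.7,10,0,0,0],
    [0.7,0,0,18,0,0,0],
    [0.7,0,0,20,0,0,0],
    [0.7,0,0,15,0,0,0],
    [0.7,0,0,9,0,0,0],
    [0.7,0,0,5,0,0,0],
    [0.7,0,0,0,0,0,0],
    [0.7,0,0,0,0,0,0],
    [0.7,0,0,0,0,0,0],
  ],
)

```text
t: 24.08
eef_pos: [0.5032, 0.345, 0.0361]
ee_rot: [-3.14, -0.0, -0.424]
force: [1.3, -1.1, -1.0]
width: 0.0498
gripper_force: 25.0
```

```bash
python3 go.py .502 .3445 .026 -24.3
```

```text
shift now [-0.9  1.  10.1] turn [-0.08 -0.03 -0.  ] shift after turn [-0.9  1.  10.1] t 24.08 w 49.8
```

servo_tool(
  deltas=[
    [0.7,-0.8,0.9,4,0,0,0],
    [0.7,0,0,3,0,0,0],
    [0.7,0,0,1.5,0,0,0],
    [0.7,0,0,0,0,0,0],
    [0.7,0,0,0,0,0,0],
    [0.7,0,0,0,0,0,0],
  ],
)

```text
t: 24.58
eef_pos: [0.5016, 0.344, 0.0268]
ee_rot: [-3.142, -0.0, -0.424]
force: [-0.2, -0.1, -0.4]
width: 0.0496
gripper_force: 25.0
```

```bash
python3 go.py .502 .3445 .026 -24.3
```

```text
shift now [ 0.1 -0.6  0.8] turn [-0. -0. -0.] shift after turn [ 0.1 -0.6  0.8] t 24.58 w 49.6
```

servo_tool(
  deltas=[
    [0.7,0,-0.5,0.5,0,0,0],
    [0.7,0,0,0.5,0,0,0],
    [0.7,0,0,0,0,0,0],
    [0.7,0,0,0,0,0,0],
  ],
)

```text
t: 24.92
eef_pos: [0.5018, 0.3443, 0.0266]
ee_rot: [3.141, -0.0, -0.424]
force: [-4.1, -1.9, 7.6]
width: 0.0498
gripper_force: 25.0
```

servo_tool(
  deltas=[
    [0.7,0,0,-0.5,0,0,0],
    [0.4,0,0,0,0,0,0],
    [-1,0,0,0,0,0,0],
    [-1,0,0,0,0,0,0],
    [-1,0,0,0,0,0,0],
    [-1,0,0,0,0,0,0],
    [-1,0,0,0,0,0,0],
    [-1,0,0,-8,0,0,0],
    [-1,0,0,-20,0,0,0],
    [1,0,0,-7,0,0,0],
    [1,0,0,0,0,0,0],
    [1,0,0,0,0,0,0],
    [1,0,0,0,0,0,0],
    [1,0,0,0,0,0,0],
    [1,0,0,0,0,0,0],
    [1,0,0,0,0,0,0],
    [1,0,0,0,0,0,0],
    [1,0,0,0,0,0,0],
    [1,0,0,0,0,0,0],
    [1,0,0,0,0,0,0],
  ],
)

```text
t: 26.58
eef_pos: [0.5019, 0.3445, 0.0612]
ee_rot: [3.142, 0.0, -0.424]
force: [0.1, 0.3, 0.4]
width: 0.0197
gripper_force: 0.0
```

servo_tool(
  deltas=[
    [1,0,0,5,0,0,0],
    [1,0,0,8,0,0,0],
    [1,0,0,5,0,0,0],
    [1,0,0,2,0,0,0],
    [1,0,0,2,0,0,0],
    [1,0,0,0,0,0,0],
    [1,0,0,0,0,0,0],
    [1,0,0,0,0,0,0],
  ],
)

```text
t: 27.25
eef_pos: [0.502, 0.3446, 0.0394]
ee_rot: [-3.141, -0.0, -0.424]
force: [-0.4, 0.1, -0.3]
width: 0.0004
gripper_force: 0.0
```

```bash
python3 go.py .502 .3445 .036 -24.3
```

```text
shift now [0.1 0.1 3.4] turn [-0.02 -0.01  0.  ] shift after turn [0.1 0.1 3.4] t 27.25 w 0.4
```

servo_tool(
  deltas=[
    [1,0,0,1.5,0,0,0],
    [1,0,0,1,0,0,0],
    [1,0,0,0.7,0,0,0],
    [1,0,0,0.7,0,0,0],
    [1,0,0,0.7,0,0,0],
    [1,0,0,0.5,0,0,0],
    [1,0,0,0,0,0,0],
    [1,0,0,0,0,0,0],
    [1,0,0,0,0,0,0],
  ],
)

```text
t: 28.0
eef_pos: [0.5019, 0.3445, 0.0363]
ee_rot: [-3.141, -0.001, -0.424]
force: [-5.7, -2.1, 17.2]
width: 0.0004
gripper_force: 8.8
```

servo_tool(
  deltas=[
    [-1,0,0,-10,0,0,0],
    [-1,0,0,-25,0,0,0],
    [-1,0,0,-25,0,0,0],
    [-1,0,0,-15,0,0,3.2],
    [-1,0,0,0,0,0,0],
  ],
)

```text
t: 28.42
eef_pos: [0.5036, 0.3461, 0.1135]
ee_rot: [-3.136, -0.002, -0.482]
force: [0.8, 1.1, -0.2]
width: 0.0284
gripper_force: 0.0
```

```bash
python3 go.py .4275 -.133 .105 -27.5
```

```text
shift now [154.9 459.8   6. ] turn [-0.35 -0.12 -0.14] shift after turn [153.8 460.1   8.5] t 28.42 w 28.4
```

servo_tool(
  deltas=[
    [-1,3,10,0,0,0,0],
    [-1,7,22,0,0,0,0],
    [-1,9,27,0,0,0,0],
    [-1,9,27,0,0,0,0],
    [-1,9,27,0,0,0,0],
    [-1,9,27,0,0,0,0],
    [-1,9,27,0,0,0,0],
    [-1,9,27,0,0,0,0],
    [-1,9,27,0,0,0,0],
    [-1,9,27,0,0,0,0],
    [-1,9,27,0,0,0,0],
    [-1,9,27,0,0,0,0],
    [-1,9,27,0,0,0,0],
    [-1,9,27,0,0,0,0],
    [-1,9,27,0,0,0,0],
    [-1,9,27,0,0,0,0],
    [-1,9,27,0,0,0,0],
    [-1,7,16,2,0,0,0],
    [-1,2,7,3,0,0,0],
    [-1,0,0,0,0,0,0],
  ],
)

```text
t: 30.08
eef_pos: [0.4244, -0.136, 0.103]
ee_rot: [3.141, 0.002, -0.482]
force: [-0.9, 0.1, -0.8]
width: 0.0876
gripper_force: 0.0
```

```bash
cat > f4.py <<'E'
from h import *
fs={n:grab(n) for n in('side','top')}; ims=[]
for n,f in fs.items():
    u,v=w2pix(f,[[.502,.345,.02]])[0].astype(int); ims.append(cv2.resize(f['color'][v-40:v+40,u-40:u+40,::-1],None,fx=5,fy=5,interpolation=2))
cv2.imwrite('pics/c3.png',np.hstack(ims))
E
python3 f4.py; python3 go.py .4275 -.133 .002 -27.5
```

```text
shift now [  1.2  -2.6 101.7] turn [ 0.03  0.06 -0.05] shift after turn [  1.1  -2.5 101.7] t 30.18 w 87.6
```

View pics/c3.png

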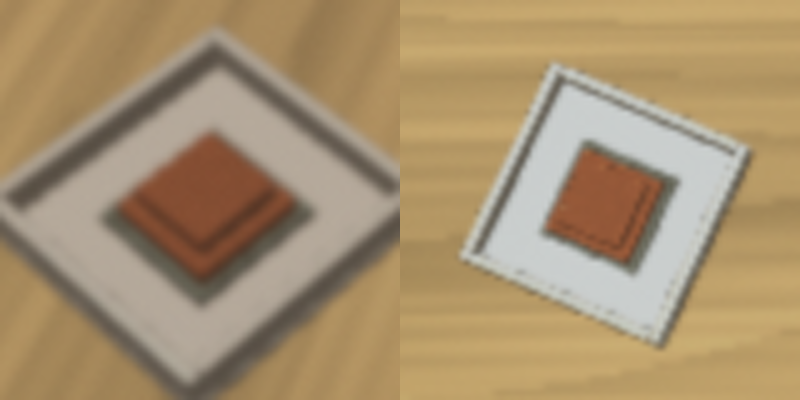

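The medium tile, around (205,190) in the side crop and (610,200) in the top crop, lies centred and aligned on the large one. The grey batt rim shows around it. Next is the small tile.

servo_tool(
  deltas=[
    [-1,1,-2.5,10,0,0,0],
    [-1,0,0,22,0,0,0],
    [-1,0,0,25,0,0,0],
    [-1,0,0,20,0,0,0],
    [-1,0,0,14,0,0,0],
    [-1,0,0,7,0,0,0],
    [-1,0,0,3,0,0,0],
    [0.8,0,0,0,0,0,0],
    [0.8,0,0,0,0,0,0],
    [0.8,0,0,0,0,0,0],
    [0.8,0,0,0,0,0,0],
    [0.8,0,0,0,0,0,0],
    [0.8,0,0,0,0,0,0],
    [0.8,0,0,0,0,0,0],
    [0.8,0,0,0,0,0,0],
    [0.8,0,0,0,0,0,0],
    [0.8,0,0,0,0,0,0],
    [0.8,0,0,0,0,0,0],
    [0.8,0,0,0,0,0,0],
  ],
  squeeze=10,
)

```text
t: 31.77
eef_pos: [0.4281, -0.1329, 0.0032]
ee_rot: [3.142, -0.0, -0.48]
force: [-1.0, 0.0, 2.8]
width: 0.0359
gripper_force: 10.0
```

servo_tool(
  deltas=[
    [-1,0,0,0,0,0,0],
    [-1,0,0,0,0,0,0],
    [-1,0,0,0,0,0,0],
    [-1,0,0,-12,0,0,0],
    [-1,0,0,-16,0,0,4],
    [-1,0,0,0,0,0,7],
    [-1,0,0,0,0,0,7],
    [-1,0,0,0,0,0,7],
    [-1,0,0,0,0,0,7],
    [-1,0,0,0,0,0,7],
    [-1,0,0,0,0,0,7],
    [-1,0,0,0,0,0,7],
    [-1,0,0,0,0,0,7],
    [-1,0,0,0,0,0,7],
    [-1,0,0,0,0,0,7],
    [-1,0,0,0,0,0,7],
    [-1,0,0,0,0,0,5],
    [-1,0,0,0,0,0,4],
    [-1,0,0,0,0,0,0],
    [-1,0,0,0,0,0,0],
  ],
)

```text
t: 33.43
eef_pos: [0.428, -0.1329, 0.0311]
ee_rot: [3.141, -0.0, -2.048]
force: [-0.5, -0.2, 0.5]
width: 0.0875
gripper_force: 0.0
```

```bash
python3 go.py .427 -.1335 .002 -117.6
```

```text
shift now [ 1.   0.6 29.1] turn [ 0.01 -0.    0.23] shift after turn [ 1.   0.6 29.1] t 33.43 w 87.5
```

servo_tool(
  deltas=[
    [-1,0,0,12,0,0,0.2],
    [-1,0,0,12,0,0,0],
    [-1,0,0,5,0,0,0],
    [0.8,0,0,0,0,0,0],
    [0.8,0,0,0,0,0,0],
    [0.8,0,0,0,0,0,0],
    [0.8,0,0,0,0,0,0],
    [0.8,0,0,0,0,0,0],
    [0.8,0,0,0,0,0,0],
    [0.8,0,0,0,0,0,0],
    [0.8,0,0,0,0,0,0],
    [0.8,0,0,0,0,0,0],
    [0.8,0,0,0,0,0,0],
    [0.8,0,0,0,0,0,0],
    [0.8,0,0,0,0,0,0],
  ],
  squeeze=20,
)

```text
t: 34.68
eef_pos: [0.4281, -0.1329, 0.0023]
ee_rot: [-3.142, -0.0, -2.054]
force: [-1.5, 1.1, 2.8]
width: 0.0359
gripper_force: 20.0
```

servo_tool(
  deltas=[
    [0.8,0,0,-10,0,0,0],
    [0.8,0,0,-20,0,0,0],
    [0.8,0,0,-25,0,0,0],
    [0.8,0,0,-25,0,0,0],
    [0.8,0,0,-20,0,0,0],
    [0.8,0,0,-10,0,0,-3.3],
    [0.8,0,0,0,0,0,0],
    [0.8,0,0,0,0,0,0],
  ],
)

```text
t: 35.35
eef_pos: [0.4281, -0.1328, 0.1122]
ee_rot: [-3.141, 0.001, -1.998]
force: [-0.1, 0.1, -0.6]
width: 0.0355
gripper_force: 20.0
```

```bash
python3 go.py .502 .3445 .111 -114.3
```

```text
shift now [-465.   130.5    1.5] turn [-0.04  0.05 -0.18] shift after turn [-465.4  129.1    1.2] t 35.35 w 35.5
```

servo_tool(
  deltas=[
    [0.8,-10,3,0,0,0,0],
    [0.8,-22,6,0,0,0,0],
    [0.8,-27,7.6,0,0,0,0],
    [0.8,-27,7.6,0,0,0,0],
    [0.8,-27,7.6,0,0,0,0],
    [0.8,-27,7.6,0,0,0,0],
    [0.8,-27,7.6,0,0,0,0],
    [0.8,-27,7.6,0,0,0,0],
    [0.8,-27,7.6,0,0,0,0],
    [0.8,-27,7.6,0,0,0,0],
    [0.8,-27,7.6,0,0,0,0],
    [0.8,-27,7.6,0,0,0,0],
    [0.8,-27,7.6,0,0,0,0],
    [0.8,-27,7.6,0,0,0,0],
    [0.8,-27,7.6,0,0,0,0],
    [0.8,-27,7.6,0,0,0,0],
    [0.8,-27,7,0,0,0,0],
    [0.8,-19,5,0,0,0,0],
    [0.8,-8,2,0,0,0,0],
  ],
)

```text
t: 36.93
eef_pos: [0.5014, 0.3457, 0.11]
ee_rot: [3.141, -0.002, -1.996]
force: [-0.2, -0.9, 0.1]
width: 0.0356
gripper_force: 20.0
```

servo_tool(
  deltas=[
    [0.8,0,0,10,0,0,0],
    [0.8,0,0,14,0,0,0],
    [0.8,0,0,14,0,0,0],
    [0.8,0,0,8,0,0,0],
    [0.8,0,0,4,0,0,0],
    [0.8,0,0,0,0,0,0],
    [0.8,0,0,0,0,0,0],
    [0.8,0,0,0,0,0,0],
  ],
)

```text
t: 37.6
eef_pos: [0.5023, 0.3432, 0.0628]
ee_rot: [-3.141, 0.001, -1.997]
force: [-0.0, 0.3, -0.8]
width: 0.0356
gripper_force: 20.0
```

```bash
python3 go.py .502 .3445 .038 -114.3
```

```text
shift now [-1.1  0.8 24.8] turn [-0.02  0.05 -0.12] shift after turn [-1.1  0.8 24.8] t 37.6 w 35.6
```

servo_tool(
  deltas=[
    [0.8,-1,0.7,8,0,0,0],
    [0.8,0,0,8,0,0,0],
    [0.8,0,0,4,0,0,0],
    [0.8,0,0,2,0,0,0],
    [0.8,0,0,1,0,0,0],
    [0.8,0,0,0,0,0,0],
    [0.8,0,0,0,0,0,0],
    [0.8,0,0,0,0,0,0],
  ],
)

```text
t: 38.27
eef_pos: [0.5018, 0.3445, 0.0394]
ee_rot: [-3.141, 0.0, -1.997]
force: [0.1, -0.4, -1.3]
width: 0.0358
gripper_force: 20.0
```

```bash
python3 go.py .5019 .3444 .038 -114.3
```

```text
shift now [ 0.  -0.1  1.4] turn [-0.01  0.02 -0.1 ] shift after turn [ 0.  -0.1  1.4] t 38.27 w 35.8
```

servo_tool(
  deltas=[
    [0.8,0,0,0.7,0,0,0],
    [0.8,0,0,0.5,0,0,0],
    [0.8,0,0,0.4,0,0,0],
    [0.8,0,0,0,0,0,0],
    [0.8,0,0,0,0,0,0],
  ],
)

```text
t: 38.68
eef_pos: [0.5018, 0.3444, 0.0383]
ee_rot: [-3.141, 0.0, -1.996]
force: [-1.8, -0.4, 5.1]
width: 0.0358
gripper_force: 20.0
```

Contact at 5 N. I'll release, retreat, shut the fingers and press.

servo_tool(
  deltas=[
    [0.8,0,0,-0.3,0,0,0],
    [0.5,0,0,0,0,0,0],
    [-0.5,0,0,0,0,0,0],
    [-0.5,0,0,0,0,0,0],
    [-0.5,0,0,0,0,0,0],
    [-0.5,0,0,0,0,0,0],
    [-0.5,0,0,-8,0,0,0],
    [-0.5,0,0,-20,0,0,0],
    [1,0,0,-7,0,0,0],
    [1,0,0,0,0,0,0],
    [1,0,0,0,0,0,0],
    [1,0,0,0,0,0,0],
    [1,0,0,0,0,0,0],
    [1,0,0,0,0,0,0],
    [1,0,0,0,0,0,0],
    [1,0,0,0,0,0,0],
    [1,0,0,0,0,0,0],
    [1,0,0,0,0,0,0],
    [1,0,0,0,0,0,0],
    [1,0,0,0,0,0,0],
  ],
)

```text
t: 40.35
eef_pos: [0.5017, 0.3443, 0.0728]
ee_rot: [-3.142, 0.0, -1.997]
force: [-0.5, -0.8, 0.7]
width: 0.0004
gripper_force: 0.0
```

servo_tool(
  deltas=[
    [1,0,0,5,0,0,0],
    [1,0,0,8,0,0,0],
    [1,0,0,5,0,0,0],
    [1,0,0,2,0,0,0],
    [1,0,0,2,0,0,0],
    [1,0,0,0,0,0,0],
    [1,0,0,0,0,0,0],
    [1,0,0,0,0,0,0],
  ],
)

```text
t: 41.02
eef_pos: [0.5018, 0.3444, 0.051]
ee_rot: [-3.141, 0.0, -1.997]
force: [-0.0, 0.8, -0.6]
width: 0.0005
gripper_force: 0.0
```

```bash
python3 go.py .5019 .3444 .048 -114.3
```

```text
shift now [ 0.  -0.1  3. ] turn [-0.01  0.02 -0.1 ] shift after turn [ 0.  -0.1  3. ] t 41.02 w 0.5
```

servo_tool(
  deltas=[
    [1,0,0,1.5,0,0,0],
    [1,0,0,1,0,0,0],
    [1,0,0,0.7,0,0,0],
    [1,0,0,0.7,0,0,0],
    [1,0,0,0.5,0,0,0],
    [1,0,0,0.5,0,0,0],
    [1,0,0,0,0,0,0],
    [1,0,0,0,0,0,0],
    [1,0,0,0,0,0,0],
  ],
)

```text
t: 41.77
eef_pos: [0.5018, 0.3445, 0.0482]
ee_rot: [-3.141, 0.001, -1.996]
force: [-6.5, -2.8, 18.0]
width: 0.0003
gripper_force: 9.1
```

servo_tool(
  deltas=[
    [1,0,0,-10,0,0,0],
    [1,0,0,-25,0,0,0],
    [1,0,0,-25,0,0,0],
    [1,0,0,-20,0,0,0],
    [1,10,0,0,0,0,0],
    [1,22,0,0,0,0,0],
    [1,27,0,0,0,0,0],
    [1,27,0,0,0,0,0],
    [1,27,0,0,0,0,0],
    [1,27,0,0,0,0,0],
    [1,27,0,0,0,0,0],
    [1,27,0,0,0,0,0],
    [1,27,0,0,0,0,0],
    [1,27,0,0,0,0,0],
    [1,20,0,0,0,0,0],
    [1,10,0,0,0,0,0],
    [1,0,0,0,0,0,0],
    [1,0,0,0,0,0,0],
  ],
)

```text
t: 43.27
eef_pos: [0.3874, 0.0913, 0.1264]
ee_rot: [-3.141, 0.001, -1.997]
force: [-0.2, -0.1, -0.3]
width: 0.0005
gripper_force: 0.0
```

```bash
sed -i 's/c3.png/c4.png/' f4.py; python3 f4.py
```

```text
(no output)
```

View pics/c4.png

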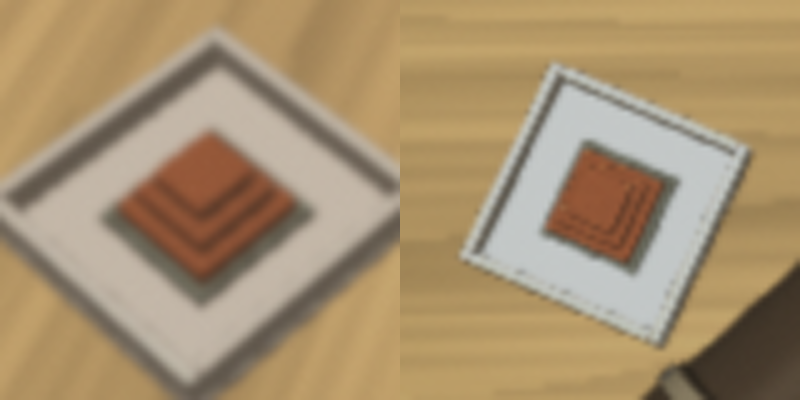

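The picture shows a tidy three-step stack, at about (205,200) in the side crop and (605,205) in the top crop. It is centred on the batt and the arm is clear of it.

```bash
python3 -c "
from station import arm
print(arm.job_done())"
```

```text
the job is handed in; nothing more can be done
None
```

I stacked the three square tiles large, medium, small on the batt in the white box, pressed each with about 18 N after letting go, and handed the job in at about 43 s; the stack sits an estimated 1.5 mm off the batt's centre.

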